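# Clamp a circuit board under the sprung arm of a bench fixture

## Task

Fasten the green circuit board in the bench fixture. Push the orange wedge, thin nose first, under the steel roller of the red sprung arm until the wedge's flat top holds the arm open by itself, and let go of it; then slide the board, plain end first, under the raised arm until it is home against the dark stop, square to it and centred under the arm. Finally draw the wedge out so that the arm closes on the board, lay the wedge flat in its black tray again, and leave the jar, spool and screwdriver alone.

Things in the scene. Friction and masses are not known exactly. Their poses are not given: they have to be found in the camera images.
- fixture: Fixed aluminium clamp fixture; origin on the bench, frame turns with it. Base plate 190 (x) x 260 (y) x 12 mm, from y = -110 to +150 mm; its top, the deck, is at z = 12. Two blue hinge cheeks at y = -100 to -70, |x| < 23, 64 mm high. The wedge goes in along +x, the board along -y, from the +y end. Thin white lines at x = -37 and +37 show where the board's long edges go.
- stop (a point): Middle of the foot of the dark stop bar's face, on the deck at fixture x = 0, y = -5 mm. The bar lies along x (|x| < 50, y = -11 to -5), 8 mm above the deck; the board's nose edge rests against its +y face. Behind it a lane for the wedge runs along x, free from y = -11 to -70, centred at y = -30.
- clamp (a joint): Hinge of the red sprung arm, rad: 0 closed (jaw 1.5 mm above the deck), grows as the jaw rises, up to 0.5; about 0.22 on the wedge's flat top, about 0.04 closed on the board. A spring always closes it: some 1.7 N at the jaw, 4 to 5 N at the roller; pushing the wedge in takes up to about 20 N.
- roller (a point): Lowest point of the fixed steel roller (16 mm diameter, 16 mm long along the arm) under the red arm, at fixture x = 0, y = -30; 18 mm above the deck when the arm is closed. It rides up the wedge's ramp and rests on its flat top.
- jaw (a point): Lowest point of the black rubber jaw pad (13 mm diameter, 22 mm wide) at the free end of the arm, at fixture x = 0, y = +35 with the arm closed; 27 mm above the deck when the wedge holds the arm. The arm: a bar 20 mm wide, 10 mm thick, from its hinge (axis along fixture x at y = -85, z = 50) to y = +45; its top is 55 mm above the bench closed, about 85 at the jaw end held open.
- wedge_grip (a point): Centre of the gripped part of the grey upright handle (24 x 24 mm) at the rear end of the orange wedge, 45 mm above its underside, 12 mm from the tail, 127 mm from the nose tip. x points to the thin nose, z up. The handle's top is 64 mm above the underside. With the roller in the middle of the flat top, this point is 37 mm to fixture -x of the roller.
- board_grip (a point): Centre of the board's aluminium heat sink (30 x 30 mm, top 42 mm above the board's underside), to hold it by; 26 mm above the underside. The board's plain nose end is towards -y, its edge 115 mm from here; the other edge is 25 mm away. Home: heading as the fixture, this point at fixture x = 0, y = +110, z = 38 mm.
- wedge: The orange wedge, 139 mm long, 24 mm wide, about 120 g; origin at the centre of its flat underside, x to the nose. From the tail: handle 24 mm, flat top 50 mm long and 30 mm high, then a 65 mm ramp down to 10 mm high at the nose.
- board: The green circuit board, 70 (x) x 140 (y) x 6 mm thick, about 160 g; origin at the centre of its underside, plain nose end to -y, heat sink near the +y end. Small parts up to 5 mm high stand along both long edges.
- tray: Fixed shallow black tray 210 (x) x 140 (y) mm, walls 4 mm thick and 12 mm high, inner floor at z = 4 mm; origin at the centre of its underside. The wedge starts in it.
- mat: Thin fixed blue mat 130 x 180 x 2 mm on which the board starts; origin at the centre of its underside.
- jar: Bystander: amber jar 56 mm across, 75 mm high.
- spool: Bystander: copper-coloured spool 60 mm across, 42 mm high.
- screwdriver: Bystander: screwdriver with red handle, 170 mm long, lying beyond the fixture.
Mind the look-alikes: they are no part of the job. Several things have the shape of the wedge; the one meant has the colours described above. Several things look just like the board: the one meant starts farthest to the robot's right.

How it is judged (in metres and radians):
On the way, in this order (a step that is already met when the one before it is completed fails the run):
1. the wedge alone, let go, holds the arm open (value of joint clamp above 0.17 rad and contact force between wedge and clamp above 1 N and contact force between the fingers and wedge below 0.3 N), for 0.2 s.
2. the board is home against the stop while the wedge still holds the arm open (value of joint clamp above 0.17 rad and contact force between wedge and clamp above 1 N and x of board_grip in the frame of fixture between -0.012 and 0.012 m and y of board_grip in the frame of fixture between 0.105 and 0.1145 m and z of board_grip in the frame of fixture below 0.042 m and angle between the y axis of board_grip and the y axis of fixture, either way round below 0.1 rad), for 0.2 s.
3. the wedge is out and the arm has closed on the board (contact force between clamp and board above 0.5 N and value of joint clamp between 0.02 and 0.06 rad and contact force between wedge and clamp below 0.1 N), for 0.2 s.
At the end, for the whole second after the job is handed in: Arm closed on the board (joint 0.02 to 0.06 rad, over 0.5 N); board on the deck, nose within 4.5 mm of the stop, within 12 mm of centre and 0.1 rad of square; wedge flat on the tray floor, its middle within 60 mm of the tray's middle; all released and at rest (contact force between clamp and board above 0.5 N and value of joint clamp between 0.02 and 0.06 rad and x of board_grip in the frame of fixture between -0.012 and 0.012 m and y of board_grip in the frame of fixture between 0.105 and 0.1145 m and z of board_grip in the frame of fixture below 0.042 m and angle between the y axis of board_grip and the y axis of fixture, either way round below 0.1 rad and linear speed of each of board, wedge below 0.02 m/s and z of wedge_grip in the frame of tray below 0.053 m and angle between wedge_grip's own z axis and vertical below 0.04 rad and horizontal distance between wedge and tray below 0.06 m); the robot touches nothing.
It fails at once if a bystander (jar, spool or screwdriver) was moved by more than 25 mm (distance of any of jar, spool, screwdriver from where it was at the start of the episode above 0.025 m).
It also fails if it takes over 69 s, if anything falls off the work surface, if the arm or the gripper's body presses on something with over 40 N, if the wrist force passes 120 N, or if a joint passes its speed limit or range.

## Robot

A 6-joint arm with a two-finger parallel gripper is mounted at the origin on the work surface. World frame = base frame: x ahead of the robot, y to its left, z up, the work surface at z = 0. Lengths are in mm, angles in rad, forces in N, time in s.
With the tool pointing down it reaches from about 350 to 975 mm from the base axis. Payload 7.1 kg.
Tool frame: the origin (TCP) lies at the centre of the arm's flange, where the gripper is bolted on; the fingertips stand 182 mm ahead of it and the grasp point (between the pads) lies 163 mm ahead of it; x points along the fingers, y is the direction in which the jaws open and shut, and the axes are right-handed (so a half turn about x gives the same grasp; the last joint's range is limited). The gripper opens to 88 mm and grips with 3 to 60 N. Pads are 20 mm wide; open, the fingers measure 115 mm over their backs; the gripper's body (75 mm by 178 mm) begins 61 mm behind the grasp point.
Start: joints at [-1.319, 0.423, 1.63, -0, 1.089, -0.019], TCP at [167.208, -602.203, 404.675] pointing down, gripper open.
Joint ranges: [-3, 3], [-0.9, 2.11], [0.09, 2.58], [-1.31, 4.45], [0.11, 2.69], [-2.54, 2.54]. Speed limits (rad/s): [2.39, 2.39, 3.01, 3.14, 3.14, 3.14].

## Interface

Orientations are given as a rotation vector (axis times angle).
In Python, from workcell import readout, viewer, workorder, models gives the robot as it stands. The module is installed in compiled form; this text tells all that it offers.
- The arm moves only by the tool apply_moves, never from a script. Its argument "commands" is a list that holds one entry, the list of rows, each a list of 4 numbers: the shift along the world's x, y, z in m, then the turn about the world's z in rad. A call has 1 to 8 rows; each row is the pose to reach, as a shift and turn from the pose commanded when the call began; what a row does not reach only later rows make up. A row lasts 1/8 s, in which the tool goes at most 62.5 mm and 10.7 degrees, less where a joint would pass 70% of its speed; a pose out of reach is approached as far as the arm can. A call with a gripper value outside its range is refused whole. "gripper" is the finger opening in m, from 0 to 0.0878, set as the call begins (left out, the last holds). The fingers move at their own pace and stop on an object; the grip force is fixed at half the most. Time passes only in rows, so rows that repeat a pose let the fingers close. It gives the time, the measured TCP pose, the force and the opening at its end, in the units of the state.
- readout.get_obs(): the state, without advancing time (a new reading comes with each control period).
- viewer.get_image(name): name is "side" or "top"; returns a dict with "color" (420x560x3 uint8, red, green, blue), "vertical_fov" (degrees; the focal length in pixels is half the picture's height over the tangent of half this angle, whatever the lens; pixels are square), "cx", "cy" (the principal point, pixels), "D" ([k1, k2, p1, p2, k3] as OpenCV has them; the pictures are not rectified), "rvec" (rotation vector, rad) and "tvec" (3), from world to camera coordinates, as OpenCV has them. Camera axes: x right, y down, z forward; pixel columns grow to the right and rows downward; lengths in mm; the calibration is good to about 2 mm. A picture is of the moment at which its call begins. There is no depth.
- workorder.close_job(): hands the job in, once; it reports no verdict.
Trained networks look in the newest picture that a camera, given by its name, has taken for a name from the list of things; names that differ only in an ending like _2 or _b are one class to them, and where a whole thing is asked for, a point or a joint stands for the part that bears it (a point fixed in the world has none). Each returns a list of dicts, best first, with "conf" (0 to 1); they miss things now and then, are a little off and sometimes report something else, mostly with a low value. They report only what shows in the picture. A call takes as long as a camera call. They do not tell look-alikes from the thing itself.
- models.search_frame(camera, label): "position" ([x, y, z] in mm, in world coordinates, good to about 4 mm: the middle of the surface that is visible of it).
- models.place_of(camera, label): "position" ([x, y, z] in mm, in world coordinates, good to about 4 mm: a listed point, or the origin of a listed thing).
The state is a dict: "t": time; "qpos": joint angles; "qvel": joint speeds; "joint_torque": joint torques, N m; "ee_pos": TCP position; "orientation": TCP orientation; "ft_force": force on the tool from outside, world axes, zero at the start; "moment": the same for the moment, N m; "width": finger opening in mm.
Only numpy, scipy, OpenCV 4.12 (cv2) and the standard library are available. Lean on these libraries where they do the work, as an engineer would, in place of code of your own. Each camera call takes 0.05 s, during which the arm holds its last target.

## Working session

There is one attempt and no reset: what is moved stays moved. The work goes in short steps, Python scripts to look and compute and a tool call to move; the robot and the scene stay as the last step left them, time stands still between calls to the robot, and variables do not carry over. Pictures are saved under pics/ and viewed, and the job is handed in when it is done.

Besides the shell and the picture viewer there is one more tool, called after ">>>" by a JSON object that holds its "name" and its "arguments". apply_moves: Moves the arm, as the interface text tells. Its arguments: {"type":"object","properties":{"commands":{"type":"array","items":{"type":"array","items":{"type":"array","items":{"type":"number"}}}},"gripper":{"type":"number"}},"required":["commands"]}

```bash
mkdir -p pics
cat > h.py <<'E'
import numpy as np, cv2
from workcell import readout, viewer, workorder, models
def cam(n):
    d=viewer.get_image(n); h,w=d["color"].shape[:2]
    f=h/2/np.tan(np.radians(d["vertical_fov"])/2)
    d["K"]=np.array([[f,0,d["cx"]],[0,f,d["cy"]],[0,0,1]]); d["D"]=np.array(d["D"],float)
    d["rvec"]=np.array(d["rvec"],float);d["tvec"]=np.array(d["tvec"],float); return d
def save(d,name): cv2.imwrite("pics/"+name,d["color"][:,:,::-1])
def toplane(d,px,z):
    px=np.array(px,float).reshape(-1,1,2)
    u=cv2.undistortPoints(px,d["K"],d["D"]).reshape(-1,2)
    R=cv2.Rodrigues(d["rvec"])[0]; C=-R.T@d["tvec"].reshape(3)
    v=np.c_[u,np.ones(len(u))]@R
    return C+v*((z-C[2])/v[:,2])[:,None]
def proj(d,P): return cv2.projectPoints(np.array(P,float).reshape(-1,1,3),d["rvec"],d["tvec"],d["K"],d["D"])[0].reshape(-1,2)
E
python3 - <<'E'
from h import *
o=readout.get_obs();print(o)
for n in("top","side"):
    d=cam(n);save(d,n+"0.png")
    R=cv2.Rodrigues(d["rvec"])[0];print(n,-R.T@d["tvec"])
    for l in ["fixture","stop","roller","jaw","wedge_grip","board_grip","wedge","board","tray","mat","jar","spool","screwdriver"]:
        print(l,[(np.round(r["position"]).tolist(),round(r["conf"],2)) for r in models.place_of(n,l)][:5])
E
```

```text
{'t': 0.0, 'qpos': array([-1.31901786e+00,  4.23830074e-01,  1.63072285e+00,  4.88432296e-06,
        1.08860931e+00, -1.90205961e-02]), 'qvel': array([-0.00059615,  0.0011818 , -0.00077304,  0.00024768,  0.0001342 ,
       -0.00071694]), 'joint_torque': array([-1.18678319e-03, -5.44624114e+01, -2.73666877e+01,  6.41583418e-02,
        2.26962485e-02, -1.19006518e-04]), 'ee_pos': array([ 167.12763908, -601.93337867,  403.89530307]), 'orientation': array([ 2.07712022,  0.28463018, -2.0774933 ]), 'ft_force': array([-0.2864119 ,  0.09952627, -0.508433  ]), 'moment': array([-0.00818018, -0.00921492, -0.00832629]), 'width': 87.89255717541242}
top [ 364.95763576  -19.44688785 1602.92476753]
fixture [([608.0, -3.0, 2.0], 0.87)]
stop [([609.0, -7.0, 12.0], 0.69)]
roller [([624.0, -32.0, 28.0], 0.52), ([544.0, 384.0, 28.0], 0.41)]
jaw [([599.0, 28.0, 12.0], 0.81)]
wedge_grip [([573.0, -555.0, 42.0], 0.79), ([484.0, -382.0, 47.0], 0.61), ([536.0, 344.0, 2.0], 0.61)]
board_grip [([546.0, 382.0, 27.0], 0.96), ([486.0, 524.0, 25.0], 0.71), ([598.0, 30.0, 16.0], 0.64)]
wedge [([522.0, -546.0, 4.0]
[... 235 characters left out ...]
 0.62)]
screwdriver [([809.0, 6.0, 2.0], 0.79)]
side [  14.18147431 1151.85604128 1147.65460492]
fixture [([609.0, -1.0, -4.0], 0.57)]
stop [([611.0, -8.0, 10.0], 0.61)]
roller [([617.0, -30.0, 28.0], 0.72)]
jaw [([598.0, 32.0, 14.0], 0.6)]
wedge_grip [([575.0, -558.0, 48.0], 0.73), ([487.0, -388.0, 48.0], 0.59)]
board_grip [([546.0, 386.0, 28.0], 0.71), ([488.0, 530.0, 24.0], 0.57)]
wedge [([542.0, -373.0, 3.0], 0.6), ([524.0, -550.0, -0.0], 0.55)]
board [([446.0, 542.0, 1.0], 0.76), ([544.0, 340.0, 2.0], 0.63)]
tray [([544.0, -355.0, 2.0], 0.72)]
mat [([545.0, 330.0, -2.0], 0.87)]
jar [([709.0, 315.0, 1.0], 0.63)]
spool [([708.0, -305.0, -2.0], 0.57)]
screwdriver [([809.0, 3.0, 1.0], 0.7)]
```

View pics/top0.png

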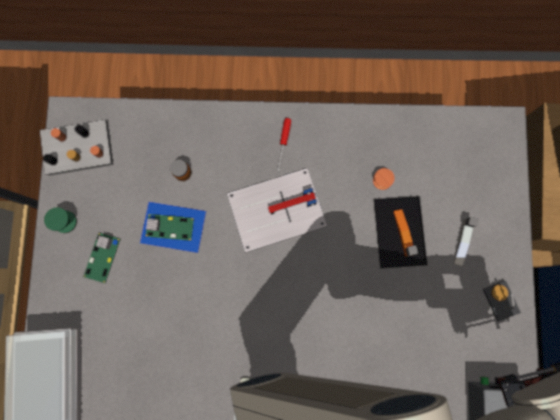

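View pics/side0.png

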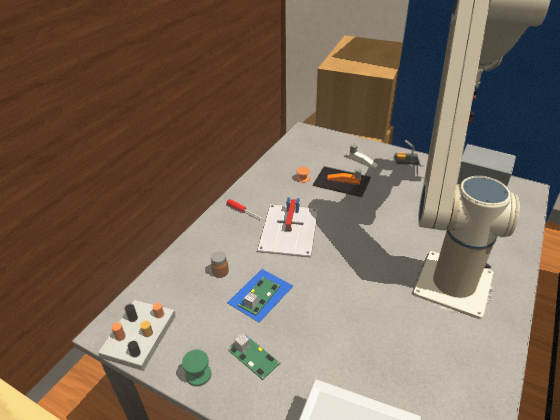

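Run:
```python
from h import *
im=cv2.imread("pics/top0.png")
c=im[160:260,215:345];cv2.imwrite("pics/c1.png",cv2.resize(c,None,fx=6,fy=6,interpolation=2))
c=im[185:280,365:440];cv2.imwrite("pics/c2.png",cv2.resize(c,None,fx=6,fy=6,interpolation=2))
c=im[190:260,130:220];cv2.imwrite("pics/c3.png",cv2.resize(c,None,fx=8,fy=8,interpolation=2))
```

```text
(no output)
```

View pics/c1.png

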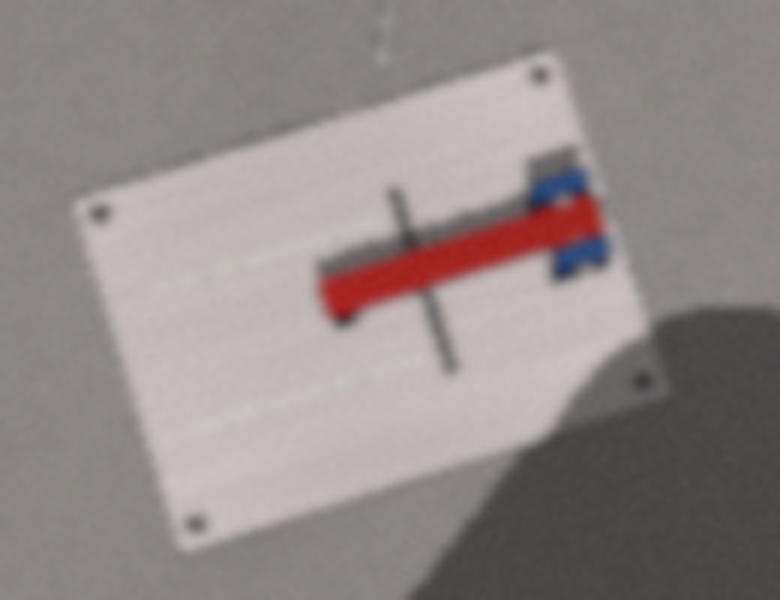

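View pics/c2.png

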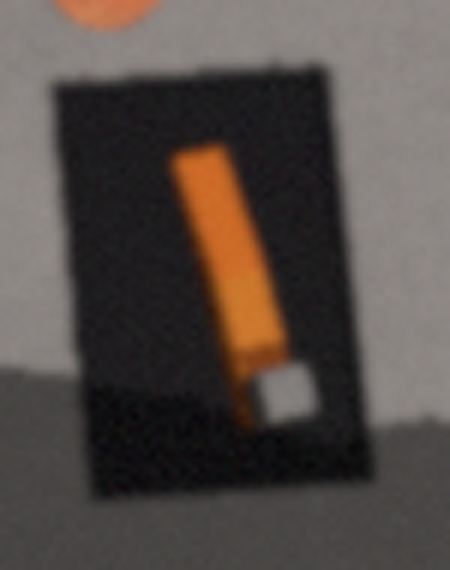

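View pics/c3.png

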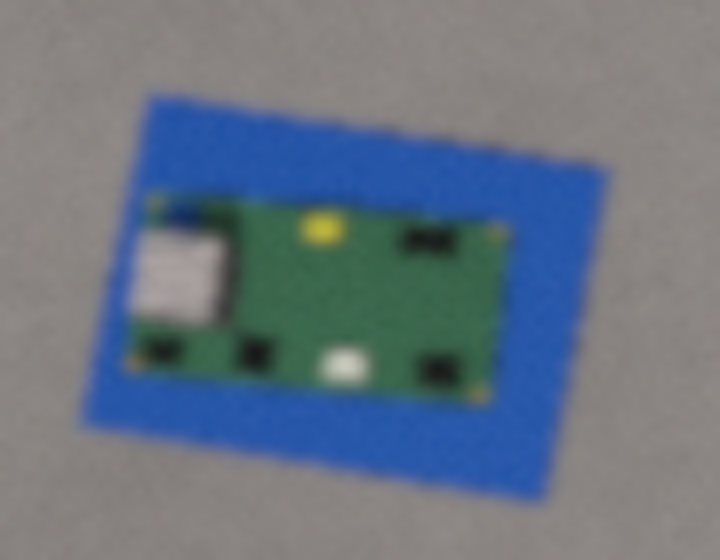

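```bash
cat > m.py <<'E'
from h import *
d=cam("top")
def f(c,s,ox,oy): c=np.array(c,float); return (c+.5)/s-.5+[ox,oy]
def rigid(obj,w):
    obj=np.array(obj,float);w=w[:,:2];a=obj-obj.mean(0);b=w-w.mean(0)
    th=np.arctan2((a[:,0]*b[:,1]-a[:,1]*b[:,0]).sum(),(a*b).sum())
    c,s=np.cos(th),np.sin(th);R=np.array([[c,-s],[s,c]]);t=w.mean(0)-R@obj.mean(0)
    return th,t,np.linalg.norm(obj@R.T+t-w,axis=1).round(1)
w=toplane(d,f([(75,203),(557,52),(668,392),(182,552)],6,215,160),12)
print("fix",w[:,:2].round(1).tolist(),rigid([(95,150),(95,-110),(-95,-110),(-95,150)],w))
w=toplane(d,f([(172,157),(225,146)],6,365,185),14); h=toplane(d,f([(252,375),(310,362),(322,412),(266,424)],6,365,185),68)
print("nose",w.round(1),w.mean(0),"handle",h.round(1),h.mean(0)); v=w.mean(0)-h.mean(0); print("len",np.hypot(*v[:2]),"head",np.arctan2(v[1],v[0]))
w=toplane(d,f([(55,85),(327,68),(373,478),(95,498)],6,365,185),12)
print("tray",rigid([(105,70),(105,-70),(-105,-70),(-105,70)],w))
w=toplane(d,f([(150,193),(510,220),(490,402),(125,372)],8,130,190),8)
print("board",rigid([(35,70),(35,-70),(-35,-70),(-35,70)],w))
h=toplane(d,f([(140,228),(232,232),(220,327),(130,320)],8,130,190),44);print("sink",h.round(1),h.mean(0))
E
python3 m.py
```

```text
fix [[649.3, 170.6], [734.2, -73.7], [560.0, -132.9], [473.1, 109.2]] (np.float64(0.33682410545773683), array([ 6.10724831e+02, -5.72508030e-01]), array([2.4, 2.7, 3.9, 1.6]))
nose [[ 608.2 -335.4   14. ]
 [ 614.5 -362.    14. ]] [ 611.33182883 -348.73354804   14.        ] handle [[ 494.8 -362.1   68. ]
 [ 501.8 -389.9   68. ]
 [ 478.  -395.2   68. ]
 [ 471.5 -368.5   68. ]] [ 486.52638989 -378.92252461   68.        ]
len 128.40471913880694 head 0.2373296800995793
tray (np.float64(0.09353650731080654), array([ 546.64264748, -355.28368804]), array([1.5, 1.9, 2. , 1.3]))
board (np.float64(-0.05524039871593364), array([543.14040067, 341.816232  ]), array([1.5, 0.8, 0.8, 0.6]))
sink [[563.  401.7  44. ]
 [562.4 367.4  44. ]
 [526.8 369.5  44. ]
 [528.6 403.   44. ]] [545.20009817 385.43039679  44.        ]
```

Run:
```python
from h import *
d=cam("side");im=d["color"][:,:,::-1].copy()
def box(o,th,x0,x1,y0,y1,z0,z1):
    c,s=np.cos(th),np.sin(th);R=np.array([[c,-s],[s,c]]);out=[]
    for z in(z0,z1):
        for x,y in((x0,y0),(x1,y0),(x1,y1),(x0,y1)):
            p=R@[x,y]+o;out.append([*p,z])
    return np.array(out)
S=4
big=cv2.resize(im,None,fx=S,fy=S,interpolation=2)
def draw(P,col):
    q=(proj(d,P)+.5)*S-.5;q=q.astype(int)
    for i,j in[(0,1),(1,2),(2,3),(3,0),(4,5),(5,6),(6,7),(7,4)]: cv2.line(big,tuple(q[i]),tuple(q[j]),col,1)
F=np.array([610.7,-.6]);th=.337
draw(box(F,th,-95,95,-110,150,0,12),(255,255,0))
draw(box(F,th,-50,50,-11,-5,12,20),(0,255,255))
g=np.array([486.5,-380])
draw(box(g,.237,-12,127,-12,12,4,14),(255,255,0)); draw(box(g,.237,-12,12,-12,12,4,68),(255,0,255))
b=np.array([543.1,341.3])
draw(box(b,-.055,-35,35,-70,70,2,8),(0,0,255)); draw(box(b,-.055,-15,15,30,60,8,44),(255,0,255))
cv2.imwrite("pics/s1.png",big[160*S:270*S,225*S:400*S]);cv2.imwrite("pics/s2.png",big[260*S:330*S,215*S:305*S]*1)
o=readout.get_obs();R=cv2.Rodrigues(o["orientation"])[0];print(R.round(3),np.arctan2(R[1,1],R[0,1]))
```

```text
[[-0.     0.268 -0.964]
 [ 0.    -0.964 -0.268]
 [-1.    -0.     0.   ]] -1.2999842677523015
```

View pics/s1.png

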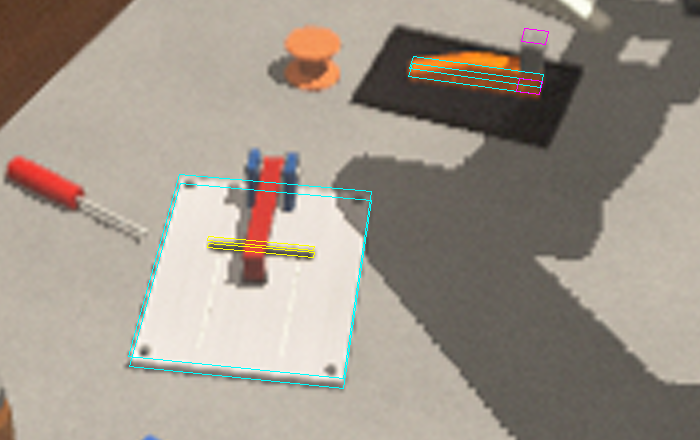

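View pics/s2.png

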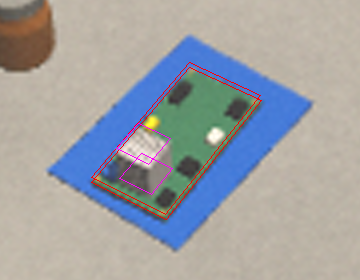

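>>> {"name": "apply_moves", "arguments": {"commands": [[[0.05,0.035,-0.01,0],[0.1,0.07,-0.03,-0.01],[0.15,0.105,-0.05,-0.034],[0.2,0.14,-0.07,-0.034],[0.25,0.175,-0.09,-0.034],[0.3,0.21,-0.11,-0.034],[0.319,0.2225,-0.124,-0.034],[0.319,0.2225,-0.124,-0.034]]], "gripper": 0.0878}}

```text
t: 2.5
ee_pos: [487.5, -378.0, 279.3]
orientation: [2.093, 0.255, -2.096]
ft_force: [-0.9, -0.6, 0.1]
width: 87.8
```

>>> {"name": "apply_moves", "arguments": {"commands": [[[0,0,-0.02,0],[0,0,-0.045,0],[0,0,-0.062,0],[0,0,-0.068,0],[0,0,-0.068,0]]]}}

```text
t: 3.12
ee_pos: [485.9, -380.1, 212.5]
orientation: [2.096, 0.249, -2.097]
ft_force: [-0.0, 0.0, 0.5]
width: 88.2
```

>>> {"name": "apply_moves", "arguments": {"commands": [[[0,0,0,0],[0,0,0,0],[0,0,0,0],[0,0,0,0],[0,0,0,0],[0,0,0,0]]], "gripper": 0.0}}

```text
t: 3.88
ee_pos: [486.2, -379.7, 212.6]
orientation: [2.096, 0.249, -2.096]
ft_force: [-0.2, 0.6, -0.3]
width: 31.5
```

>>> {"name": "apply_moves", "arguments": {"commands": [[[0,0,0,0],[0,0,0,0],[0,0,0,0]]]}}

```text
t: 4.25
ee_pos: [486.2, -379.7, 212.6]
orientation: [2.096, 0.249, -2.096]
ft_force: [-0.2, -0.1, -0.5]
width: 23.7
```

Run:
```python
from h import *
for n,(y0,y1,x0,x1) in dict(top=(180,290,340,470),side=(120,220,290,420)).items():
    d=cam(n);cv2.imwrite(f"pics/g_{n}.png",cv2.resize(d["color"][y0:y1,x0:x1,::-1],None,fx=5,fy=5,interpolation=2))
```

```text
(no output)
```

View pics/g_side.png

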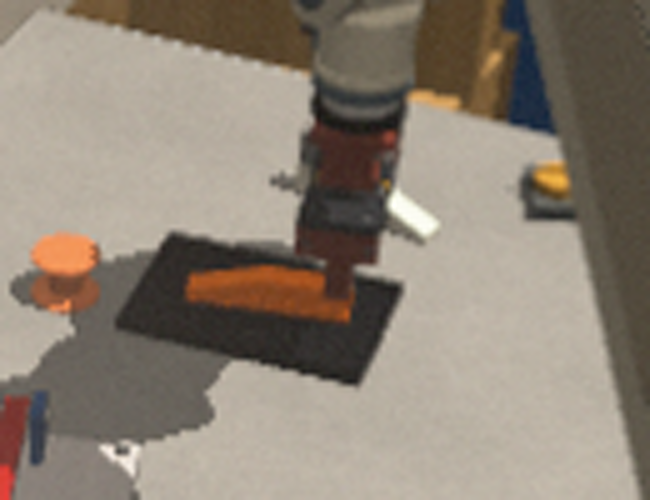

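View pics/g_top.png

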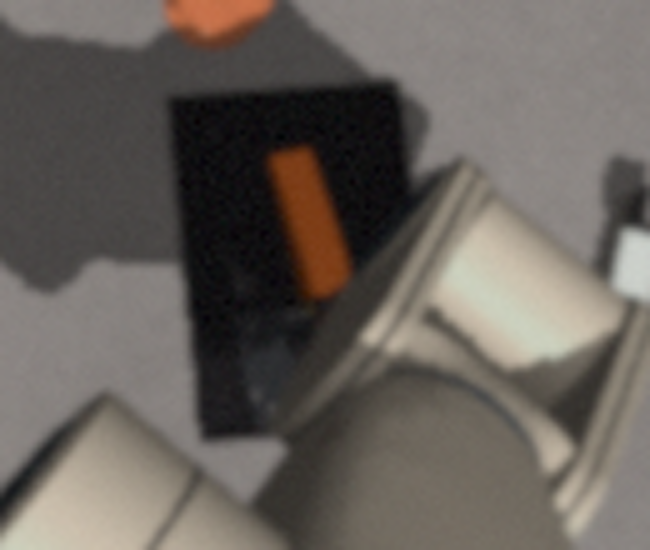

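>>> {"name": "apply_moves", "arguments": {"commands": [[[0,0,0.03,0],[0,0.03,0.06,0],[-0.001,0.08,0.06,0.03],[-0.003,0.135,0.06,0.06],[-0.005,0.19,0.06,0.1],[-0.007,0.245,0.06,0.1],[-0.007,0.301,0.06,0.1],[-0.007,0.301,0.06,0.1]]]}}

```text
t: 5.35
ee_pos: [478.7, -75.6, 272.6]
orientation: [2.035, 0.352, -2.037]
ft_force: [0.6, -0.5, -2.1]
width: 23.8
```

>>> {"name": "apply_moves", "arguments": {"commands": [[[0,0,-0.03,0],[0,0,-0.046,0],[0,0,-0.05,0],[0,0,-0.05,0]]]}}

```text
t: 5.85
ee_pos: [479.3, -79.2, 222.6]
orientation: [2.039, 0.346, -2.04]
ft_force: [0.3, 0.8, -1.1]
width: 23.9
```

Run:
```python
from h import *
for n,(y0,y1,x0,x1) in dict(top=(150,280,200,360),side=(150,270,220,380)).items():
    d=cam(n);cv2.imwrite(f"pics/i_{n}.png",cv2.resize(d["color"][y0:y1,x0:x1,::-1],None,fx=4.5,fy=4.5,interpolation=2))
```

```text
(no output)
```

View pics/i_side.png

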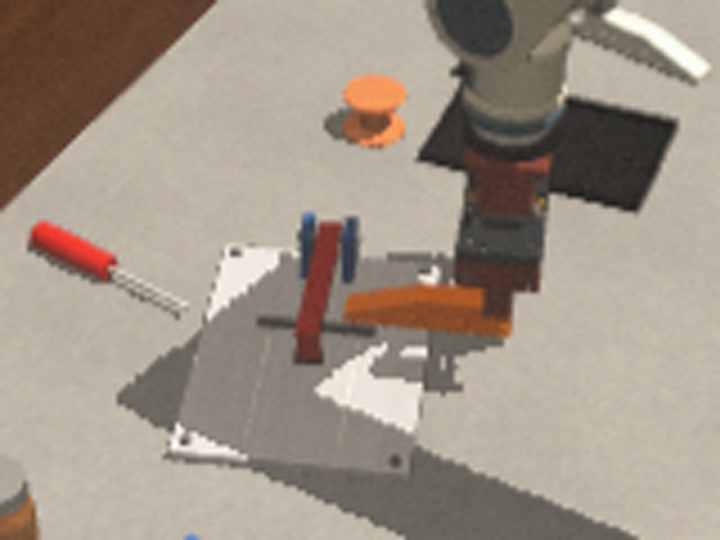

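View pics/i_top.png

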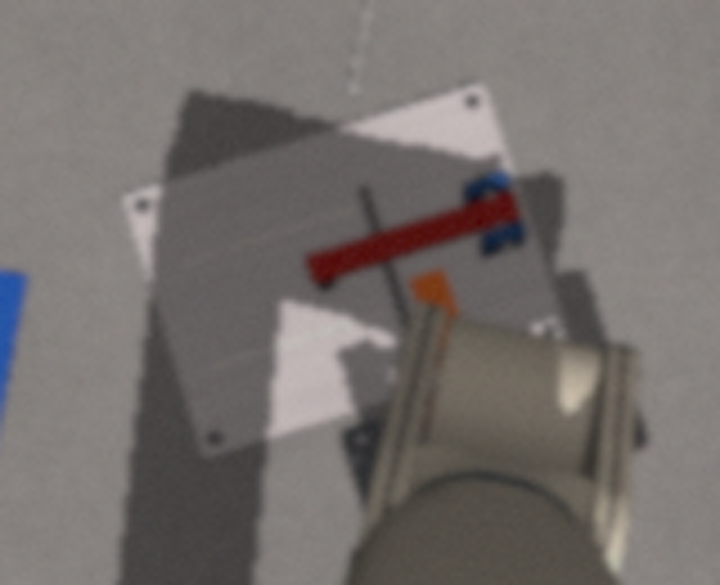

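>>> {"name": "apply_moves", "arguments": {"commands": [[[0,0,-0.0015,0],[0.008,0.0028,-0.0015,0],[0.016,0.0056,-0.0015,0],[0.024,0.0084,-0.0015,0],[0.032,0.0112,-0.0015,0],[0.04,0.014,-0.0015,0],[0.048,0.0168,-0.0015,0],[0.054,0.0189,-0.0015,0]]]}}

```text
t: 6.95
ee_pos: [531.1, -59.8, 220.6]
orientation: [2.031, 0.349, -2.047]
ft_force: [-14.2, -6.6, 10.1]
width: 23.9
```

>>> {"name": "apply_moves", "arguments": {"commands": [[[0.008,0.0028,0,0],[0.016,0.0056,0,0],[0.024,0.0084,0,0],[0.032,0.0112,0,0],[0.04,0.014,0,0],[0.048,0.0168,0,0],[0.052,0.0181,0,0],[0.052,0.0181,0,0]]]}}

```text
t: 7.95
ee_pos: [583.1, -41.7, 220.3]
orientation: [2.031, 0.348, -2.047]
ft_force: [-8.1, -1.8, 3.5]
width: 23.9
```

Run:
```python
from h import *
for n,(y0,y1,x0,x1) in dict(top=(150,280,200,360),side=(150,270,220,380)).items():
    d=cam(n);cv2.imwrite(f"pics/j_{n}.png",cv2.resize(d["color"][y0:y1,x0:x1,::-1],None,fx=4.5,fy=4.5,interpolation=2))
```

```text
(no output)
```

View pics/j_side.png

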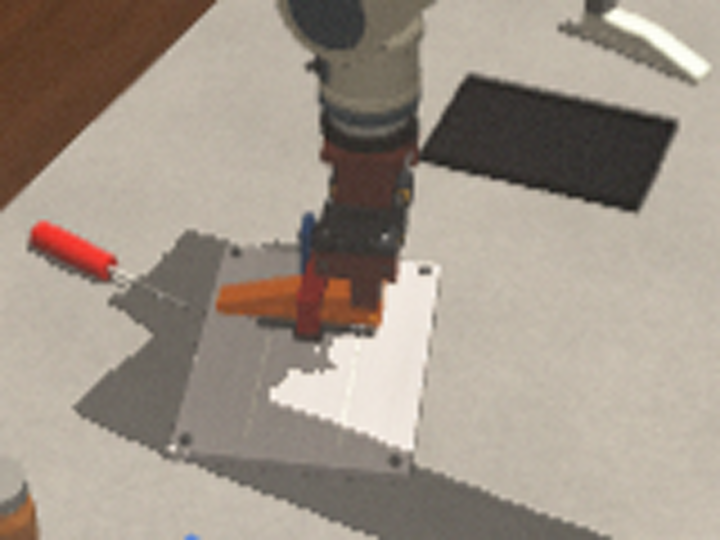

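View pics/j_top.png

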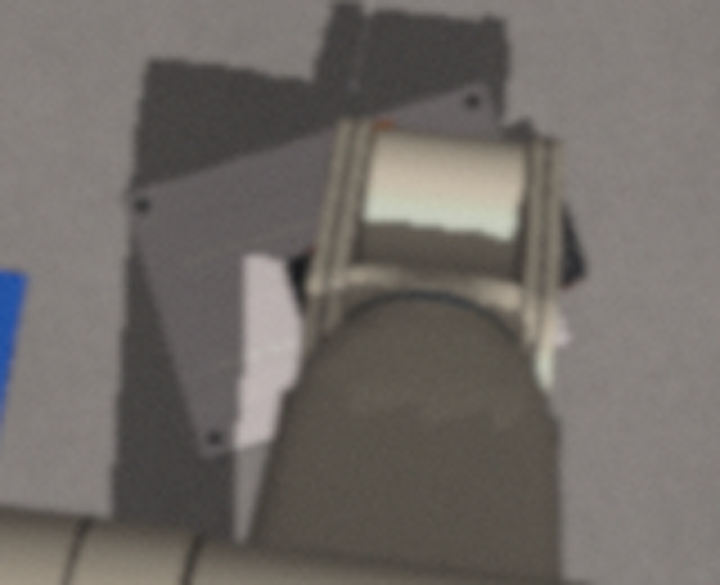

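>>> {"name": "apply_moves", "arguments": {"commands": [[[0,0,0,0],[0,0,0,0],[0,0,0,0],[0,0,0,0]]], "gripper": 0.048}}

```text
t: 8.55
ee_pos: [585.4, -41.7, 221.3]
orientation: [2.039, 0.347, -2.038]
ft_force: [0.4, -1.0, 0.2]
width: 47.8
```

>>> {"name": "apply_moves", "arguments": {"commands": [[[0,0,0.02,0],[0,0,0.05,0],[0,0,0.1,0],[0,0.01,0.15,0],[0,0.05,0.16,0.1],[-0.01,0.11,0.16,0.25],[-0.01,0.17,0.16,0.4],[-0.01,0.23,0.16,0.55]]]}}

```text
t: 9.55
ee_pos: [574.8, 190.0, 383.1]
orientation: [1.691, 0.807, -1.688]
ft_force: [0.1, -0.9, -0.3]
width: 48.0
```

Run:
```python
from h import *
for n,(y0,y1,x0,x1) in dict(top=(150,280,200,360),side=(150,270,220,380)).items():
    d=cam(n);cv2.imwrite(f"pics/k_{n}.png",cv2.resize(d["color"][y0:y1,x0:x1,::-1],None,fx=4.5,fy=4.5,interpolation=2))
    for l in ("jaw","wedge_grip"): print(n,l,[(np.round(r["position"]).tolist(),round(r["conf"],2)) for r in models.place_of(n,l)][:4])
```

```text
top jaw [([598.0, 33.0, 40.0], 0.65)]
top wedge_grip [([576.0, -555.0, 48.0], 0.83), ([585.0, -45.0, 57.0], 0.54), ([706.0, -302.0, -0.0], 0.48)]
side jaw [([616.0, -25.0, 42.0], 0.74), ([594.0, 36.0, 45.0], 0.49), ([634.0, -26.0, 15.0], 0.18)]
side wedge_grip [([578.0, -558.0, 47.0], 0.83), ([582.0, -46.0, 57.0], 0.59)]
```

View pics/k_side.png

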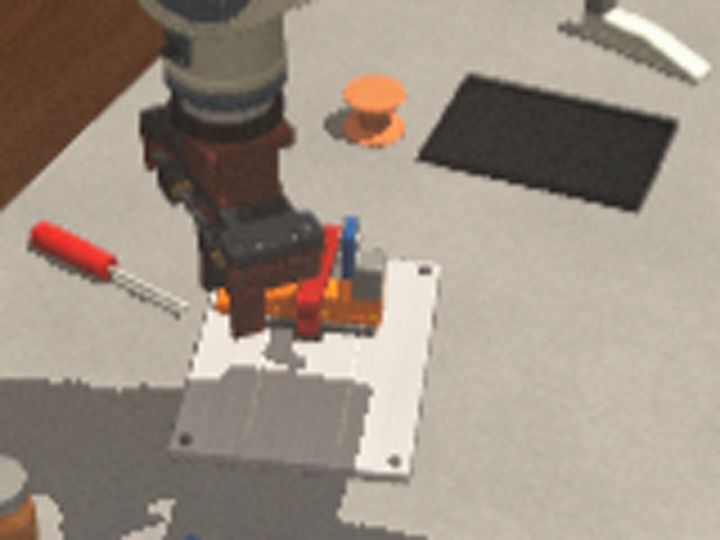

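View pics/k_top.png

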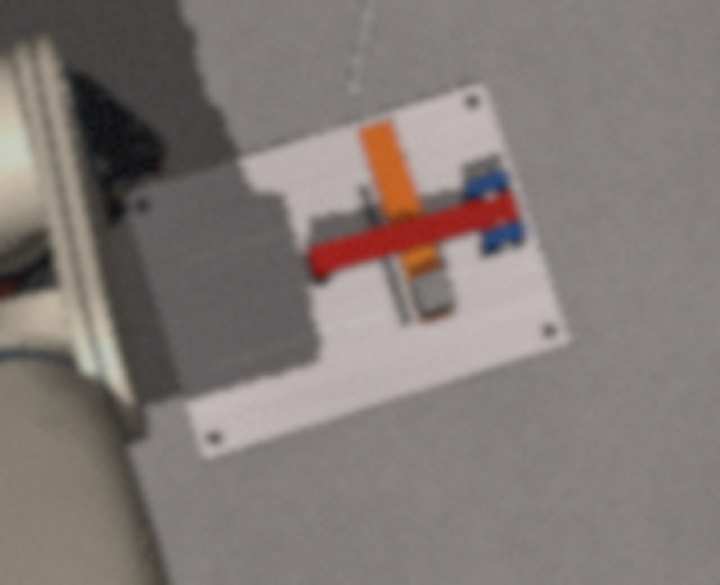

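>>> {"name": "apply_moves", "arguments": {"commands": [[[-0.005,0.045,-0.02,0.12],[-0.012,0.09,-0.05,0.28],[-0.02,0.14,-0.08,0.44],[-0.028,0.185,-0.1,0.58],[-0.0297,0.1977,-0.111,0.629],[-0.0297,0.1977,-0.111,0.629],[-0.0297,0.1977,-0.111,0.629]]], "gripper": 0.06}}

```text
t: 10.72
ee_pos: [546.4, 384.3, 271.0]
orientation: [1.252, 1.181, -1.252]
ft_force: [-0.2, -1.1, 0.6]
width: 60.0
```

Run:
```python
from h import *
for n,(y0,y1,x0,x1) in dict(top=(170,290,90,230),side=(200,340,190,340)).items():
    d=cam(n);cv2.imwrite(f"pics/l_{n}.png",cv2.resize(d["color"][y0:y1,x0:x1,::-1],None,fx=4,fy=4,interpolation=2))
```

```text
(no output)
```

View pics/l_side.png

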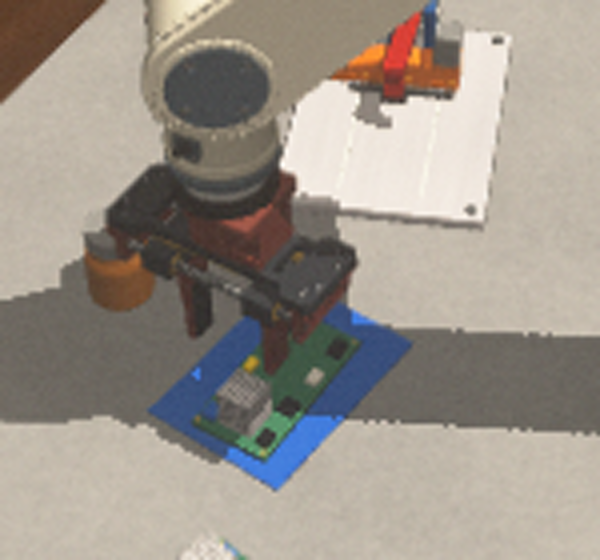

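>>> {"name": "apply_moves", "arguments": {"commands": [[[0,0,-0.025,0],[0,0,-0.05,0],[0,0,-0.068,0],[0,0,-0.072,0],[0,0,-0.072,0]]]}}

```text
t: 11.45
ee_pos: [545.8, 385.9, 198.5]
orientation: [1.25, 1.182, -1.25]
ft_force: [0.1, 0.1, 0.2]
width: 59.9
```

>>> {"name": "apply_moves", "arguments": {"commands": [[[0,0,0,0],[0,0,0,0],[0,0,0,0],[0,0,0,0],[0,0,0,0],[0,0,0,0]]], "gripper": 0.0}}

```text
t: 12.2
ee_pos: [545.4, 386.1, 198.6]
orientation: [1.25, 1.183, -1.249]
ft_force: [-2.2, 0.1, 5.0]
width: 29.9
```

Run:
```python
from h import *
for n,(y0,y1,x0,x1) in dict(top=(170,290,90,230),side=(200,340,190,340)).items():
    d=cam(n);cv2.imwrite(f"pics/n_{n}.png",cv2.resize(d["color"][y0:y1,x0:x1,::-1],None,fx=4,fy=4,interpolation=2))
```

```text
(no output)
```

View pics/n_side.png

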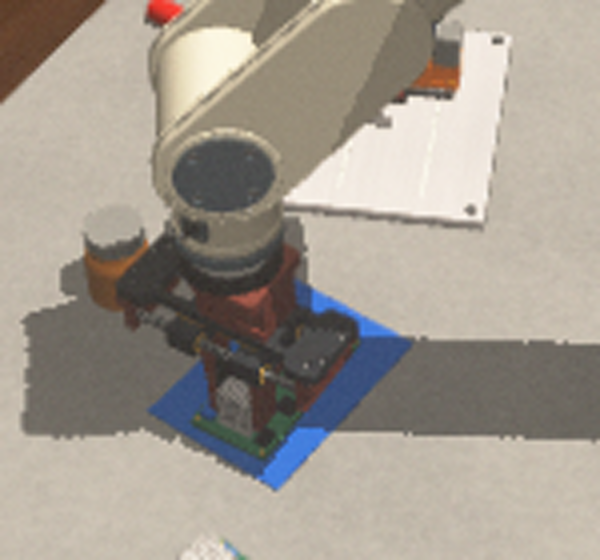

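>>> {"name": "apply_moves", "arguments": {"commands": [[[0,0,0.03,0],[0,-0.03,0.05,0.05],[0.002,-0.075,0.05,0.14],[0.004,-0.12,0.05,0.24],[0.006,-0.165,0.05,0.33],[0.0073,-0.205,0.05,0.392],[0.0073,-0.2214,0.05,0.392],[0.0073,-0.2214,0.05,0.392]]]}}

```text
t: 13.3
ee_pos: [552.9, 164.0, 247.9]
orientation: [0.959, 1.349, -0.96]
ft_force: [0.7, 0.1, -1.7]
width: 30.2
```

>>> {"name": "apply_moves", "arguments": {"commands": [[[0,0,-0.02,0],[0,0,-0.035,0],[0,0,-0.038,0],[0,0,-0.038,0]]]}}

```text
t: 13.8
ee_pos: [552.5, 165.1, 209.4]
orientation: [0.956, 1.351, -0.958]
ft_force: [0.0, -1.0, -1.8]
width: 30.2
```

Run:
```python
from h import *
for n,(y0,y1,x0,x1) in dict(top=(150,280,180,340),side=(160,300,200,360)).items():
    d=cam(n);cv2.imwrite(f"pics/p_{n}.png",cv2.resize(d["color"][y0:y1,x0:x1,::-1],None,fx=4.5,fy=4.2,interpolation=2))
```

```text
(no output)
```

View pics/p_side.png

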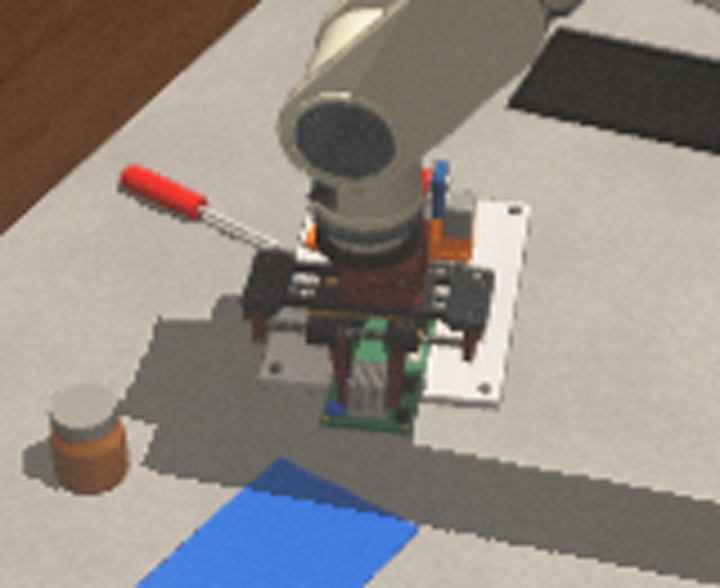

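View pics/p_top.png

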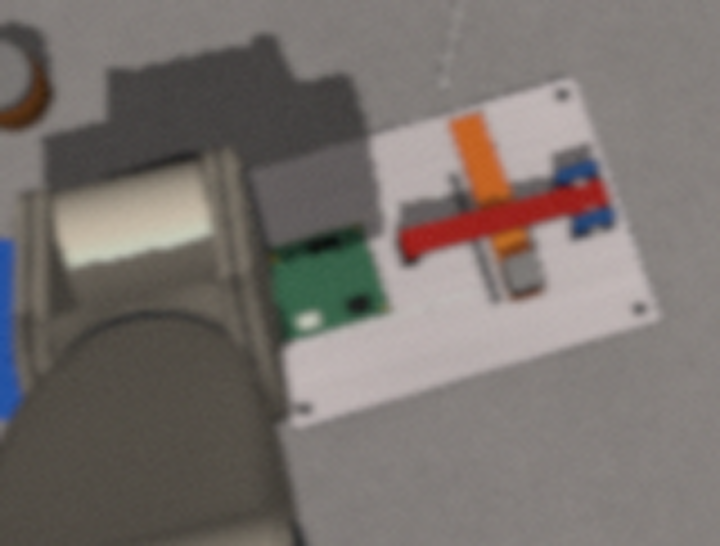

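Run:
```python
from h import *
d=cam("top");im=d["color"]
cv2.imwrite("pics/q.png",cv2.resize(im[185:240,225:300,::-1],None,fx=10,fy=10,interpolation=2))
c=np.array([(368,228),(388,310)],float);px=(c+.5)/[4.5,4.2]-.5+[180,150]
w=toplane(d,px,20)[:,:2]-[610.7,-.6];c,s=np.cos(.337),np.sin(.337)
print(w@np.array([[c,-s],[s,c]]))
```

```text
[[ 28.37731095  58.56696786]
 [-32.6491199   63.65581029]]
```

View pics/q.png

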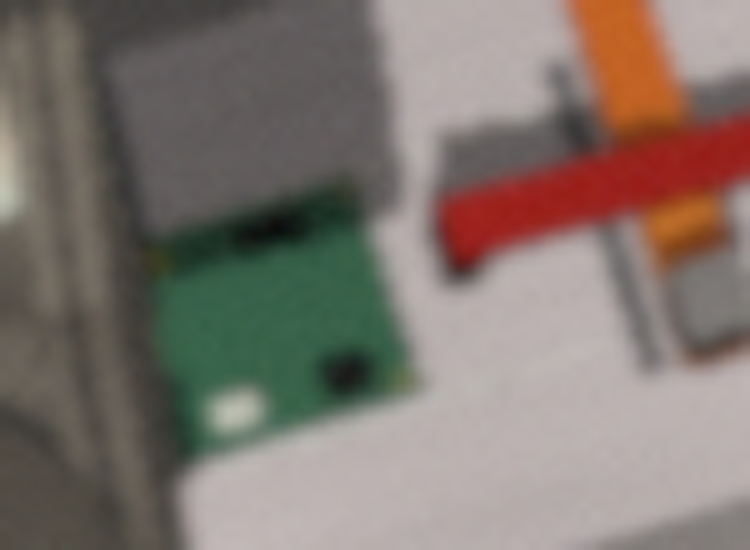

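Run:
```python
from h import *
d=cam("top")
c,s=np.cos(.337),np.sin(.337)
def fx(pts,z):
    px=(np.array(pts,float)+.5)/10-.5+[225,185]
    return ((toplane(d,px,z)[:,:2]-[610.7,-.6])@np.array([[c,-s],[s,c]])).round(1).tolist()
print("board",fx([(355,180),(415,388),(185,460)],19.7)); print("line",fx([(470,385),(620,345)],12)); print("armtip",fx([(438,203),(455,262)],80)); print("stop ends",fx([(555,75),(652,365)],20))
```

```text
board [[33.7, 61.2], [-32.6, 63.0], [-32.2, 135.5]]
line [[-35.8, 46.8], [-38.1, -0.2]]
armtip [[9.4, 40.2], [-8.7, 40.8]]
stop ends [[45.8, -6.5], [-47.9, -7.2]]
```

>>> {"name": "apply_moves", "arguments": {"commands": [[[0.0033,-0.0094,0,0],[0.0066,-0.0189,0,0],[0.0099,-0.0283,0,0],[0.0132,-0.0378,0,0],[0.0165,-0.0472,0,0],[0.0192,-0.0547,0,0],[0.0192,-0.0547,0,0]]]}}

```text
t: 14.88
ee_pos: [572.2, 109.3, 210.2]
orientation: [0.958, 1.35, -0.958]
ft_force: [0.1, 0.3, -1.7]
width: 29.7
```

>>> {"name": "apply_moves", "arguments": {"commands": [[[0.0007,-0.0019,-0.001,0],[0.0013,-0.0038,-0.0015,0],[0.0018,-0.0052,-0.0015,0],[0.0018,-0.0052,-0.0015,0]]]}}

```text
t: 15.38
ee_pos: [573.8, 104.7, 208.7]
orientation: [0.957, 1.35, -0.957]
ft_force: [-0.2, -0.8, -2.4]
width: 29.4
```

>>> {"name": "apply_moves", "arguments": {"commands": [[[0.0003,-0.0009,0,0],[0.0007,-0.0019,0,0],[0.0007,-0.0019,0,0]]]}}

```text
t: 15.75
ee_pos: [574.3, 103.1, 208.7]
orientation: [0.958, 1.351, -0.958]
ft_force: [-1.8, 3.9, -0.9]
width: 30.1
```

>>> {"name": "apply_moves", "arguments": {"commands": [[[0.0003,-0.0009,0,0],[0.0007,-0.0019,0,0],[0.0007,-0.0019,0,0]]]}}

```text
t: 16.12
ee_pos: [574.2, 102.3, 208.8]
orientation: [0.958, 1.353, -0.958]
ft_force: [-6.2, 12.5, 3.7]
width: 29.7
```

>>> {"name": "apply_moves", "arguments": {"commands": [[[0,0,-0.0004,0],[-0.0002,0.0006,-0.0007,0],[-0.0002,0.0006,-0.0007,0],[-0.0002,0.0006,-0.0007,0]]]}}

```text
t: 16.62
ee_pos: [574.2, 102.5, 208.6]
orientation: [0.958, 1.352, -0.958]
ft_force: [-7.2, 8.8, 7.6]
width: 29.9
```

>>> {"name": "apply_moves", "arguments": {"commands": [[[0,0,0,0],[0,0,0,0],[0,0,0,0],[0,0,0,0]]], "gripper": 0.06}}

```text
t: 17.12
ee_pos: [575.1, 101.3, 207.9]
orientation: [0.958, 1.35, -0.958]
ft_force: [-0.1, -1.1, -0.1]
width: 59.7
```

>>> {"name": "apply_moves", "arguments": {"commands": [[[0,0,0.02,0],[0,0,0.06,0],[0,0,0.11,0],[-0.05,0.02,0.13,0],[-0.1,0.04,0.13,-0.1],[-0.15,0.04,0.13,-0.2],[-0.18,0.04,0.13,-0.3]]]}}

```text
t: 18.0
ee_pos: [392.7, 141.4, 339.0]
orientation: [1.184, 1.225, -1.183]
ft_force: [0.7, -0.4, -1.2]
width: 60.1
```

Run:
```python
from h import *
for n,(y0,y1,x0,x1) in dict(top=(160,260,215,335),side=(160,300,200,360)).items():
    d=cam(n);cv2.imwrite(f"pics/r_{n}.png",cv2.resize(d["color"][y0:y1,x0:x1,::-1],None,fx=6 if n=="top" else 4,fy=6 if n=="top" else 4,interpolation=2))
    for l in ("jaw","wedge_grip","board_grip"): print(n,l,[(np.round(r["position"]).tolist(),round(r["conf"],2)) for r in models.place_of(n,l)][:4])
```

```text
top jaw [([595.0, 33.0, 43.0], 0.55)]
top wedge_grip [([580.0, -41.0, 56.0], 0.88), ([575.0, -555.0, 46.0], 0.57)]
top board_grip [([573.0, 100.0, 37.0], 0.97)]
side jaw [([711.0, -307.0, 1.0], 0.73), ([597.0, 36.0, 45.0], 0.63), ([578.0, 104.0, 39.0], 0.36)]
side wedge_grip [([578.0, -45.0, 57.0], 0.67)]
side board_grip [([575.0, 105.0, 38.0], 0.73), ([488.0, 531.0, 25.0], 0.63), ([618.0, -27.0, 39.0], 0.55)]
```

View pics/r_side.png

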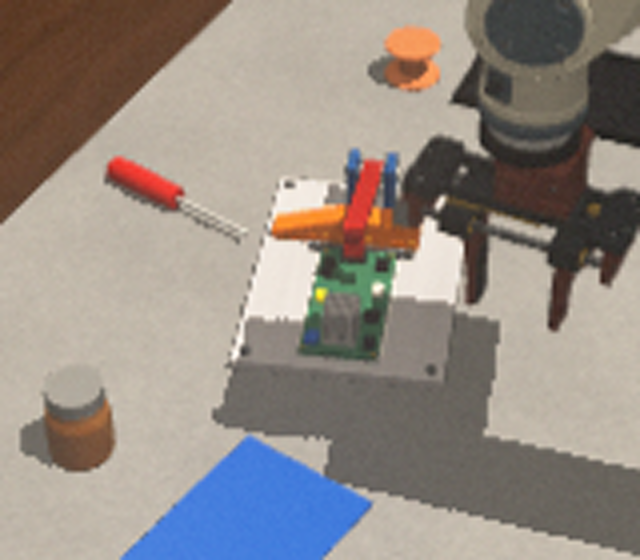

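View pics/r_top.png

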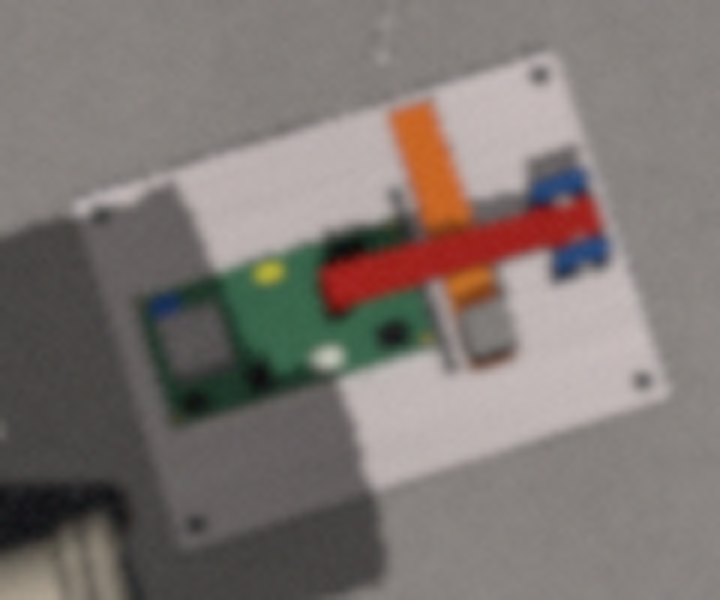

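Run:
```python
from h import *
d=cam("top")
c,s=np.cos(.337),np.sin(.337)
def fx(pts,z):
    px=(np.array(pts,float)+.5)/6-.5+[215,160]
    return ((toplane(d,px,z)[:,:2]-[610.7,-.6])@np.array([[c,-s],[s,c]])).round(1)
b=fx([(437,345),(178,425),(137,300)],18);print(b.tolist()); k=fx([(155,308),(222,296),(238,362),(178,380)],54);print(k.tolist(),k.mean(0))
print("stop",fx([(392,190),(450,370)],20).tolist())
```

```text
[[-34.0, -4.3], [-32.7, 132.0], [34.4, 133.0]]
[[21.6, 124.2], [17.2, 90.9], [-16.6, 93.1], [-16.1, 123.9]] [  1.525 108.025]
stop [[48.3, -6.9], [-48.3, -6.6]]
```

>>> {"name": "apply_moves", "arguments": {"commands": [[[0.01,-0.04,0,-0.17],[0.03,-0.08,0,-0.35],[0.06,-0.12,0,-0.53],[0.09,-0.15,0,-0.71],[0.125,-0.183,-0.01,-0.89],[0.16,-0.1832,-0.02,-1.07],[0.188,-0.1832,-0.028,-1.25],[0.188,-0.1832,-0.028,-1.271]]], "gripper": 0.048}}

```text
t: 19.45
ee_pos: [584.5, -42.2, 308.9]
orientation: [2.039, 0.346, -2.04]
ft_force: [-0.7, -0.1, 0.8]
width: 48.2
```

>>> {"name": "apply_moves", "arguments": {"commands": [[[0,0,-0.02,0],[0,0,-0.05,0],[0,0,-0.08,0],[0,0,-0.088,0],[0,0,-0.088,0]]]}}

```text
t: 20.08
ee_pos: [582.7, -41.7, 222.1]
orientation: [2.037, 0.348, -2.039]
ft_force: [-0.4, 0.1, -0.3]
width: 48.1
```

>>> {"name": "apply_moves", "arguments": {"commands": [[[0,0,0,0],[0,0,0,0],[0,0,0,0],[0,0,0,0],[0,0,0,0]]], "gripper": 0.0}}

```text
t: 20.7
ee_pos: [583.2, -41.6, 222.8]
orientation: [2.04, 0.347, -2.038]
ft_force: [-1.3, 2.0, 6.5]
width: 23.7
```

Run:
```python
from h import *
for n,(y0,y1,x0,x1) in dict(side=(140,280,220,380)).items():
    d=cam(n);cv2.imwrite(f"pics/t_{n}.png",cv2.resize(d["color"][y0:y1,x0:x1,::-1],None,fx=4,fy=4,interpolation=2))
```

```text
(no output)
```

View pics/t_side.png

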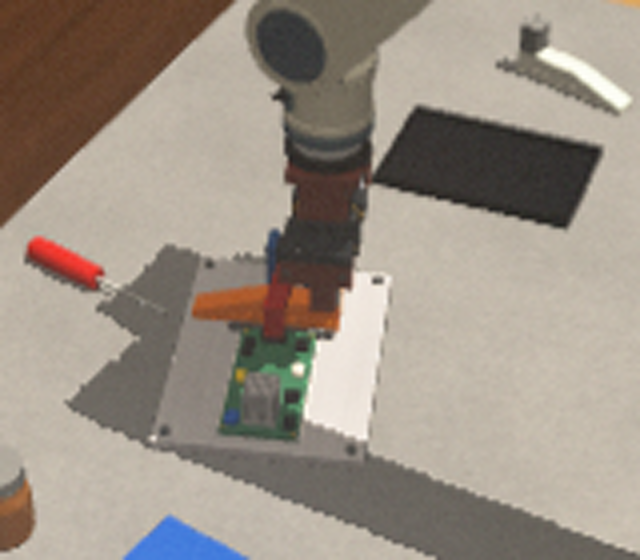

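>>> {"name": "apply_moves", "arguments": {"commands": [[[-0.008,-0.0028,0,0],[-0.018,-0.0063,0,0],[-0.03,-0.0105,0,0],[-0.042,-0.0147,0,0],[-0.054,-0.0189,0,0],[-0.066,-0.0231,0,0],[-0.078,-0.0273,0,0],[-0.09,-0.0315,0,0]]]}}

```text
t: 21.75
ee_pos: [493.2, -73.5, 222.6]
orientation: [2.042, 0.346, -2.035]
ft_force: [4.3, 1.6, 5.4]
width: 23.8
```

>>> {"name": "apply_moves", "arguments": {"commands": [[[-0.01,-0.0035,0,0],[-0.02,-0.007,0,0],[-0.03,-0.0105,0.0005,0],[-0.04,-0.014,0.002,0],[-0.04,-0.014,0.002,0]]]}}

```text
t: 22.38
ee_pos: [451.1, -87.3, 223.5]
orientation: [2.036, 0.348, -2.043]
ft_force: [-0.1, -0.7, -1.5]
width: 23.8
```

Run:
```python
from h import *
for n,(y0,y1,x0,x1) in dict(top=(160,260,215,335),side=(140,280,220,380)).items():
    d=cam(n);cv2.imwrite(f"pics/u_{n}.png",cv2.resize(d["color"][y0:y1,x0:x1,::-1],None,fx=4,fy=4,interpolation=2))
```

```text
(no output)
```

View pics/u_side.png

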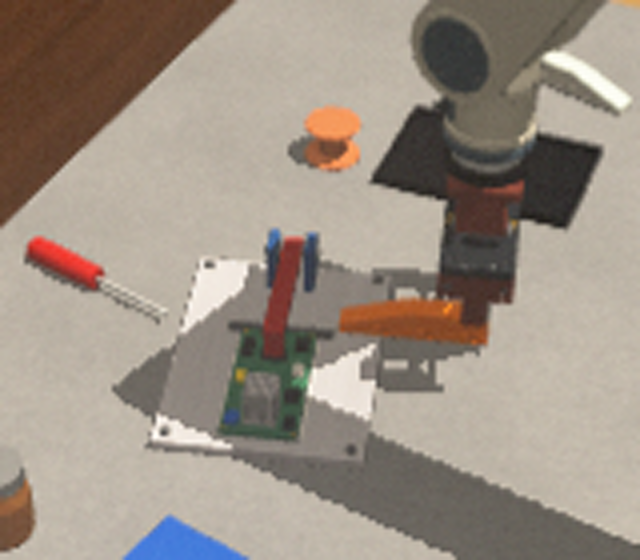

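View pics/u_top.png

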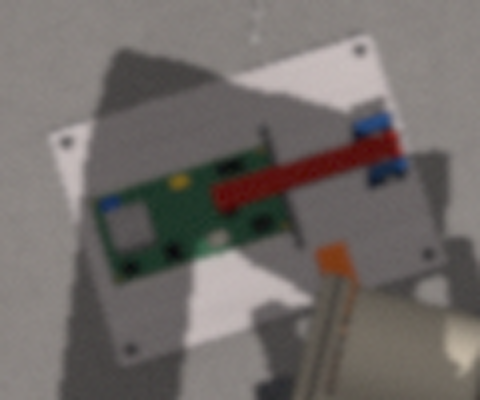

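>>> {"name": "apply_moves", "arguments": {"commands": [[[0,0,0.03,0],[0,-0.03,0.06,0],[0,-0.08,0.06,0],[0.005,-0.135,0.06,-0.03],[0.015,-0.19,0.06,-0.06],[0.028,-0.24,0.06,-0.1],[0.037,-0.2828,0.06,-0.1],[0.037,-0.2828,0.06,-0.1]]]}}

```text
t: 23.48
ee_pos: [490.4, -372.6, 283.6]
orientation: [2.097, 0.246, -2.096]
ft_force: [0.0, 0.0, -1.8]
width: 24.3
```

>>> {"name": "apply_moves", "arguments": {"commands": [[[0,0,-0.03,0],[0,0,-0.055,0],[0,0,-0.067,0],[0,0,-0.069,0],[0,0,-0.069,0]]]}}

```text
t: 24.1
ee_pos: [490.2, -369.7, 215.3]
orientation: [2.096, 0.25, -2.095]
ft_force: [0.5, 0.5, -0.8]
width: 23.9
```

Not yet bearing; lower gently until contact.

>>> {"name": "apply_moves", "arguments": {"commands": [[[0,0,-0.001,0],[0,0,-0.001,0]]]}}

```text
t: 24.35
ee_pos: [490.2, -370.1, 214.5]
orientation: [2.096, 0.248, -2.095]
ft_force: [0.9, 0.4, 0.9]
width: 23.9
```

>>> {"name": "apply_moves", "arguments": {"commands": [[[0,0,-0.001,0],[0,0,-0.001,0]]]}}

```text
t: 24.6
ee_pos: [490.3, -370.1, 214.5]
orientation: [2.096, 0.249, -2.095]
ft_force: [-1.3, 1.8, 10.2]
width: 23.9
```

Contact with the tray floor (10 N). Release and withdraw.

>>> {"name": "apply_moves", "arguments": {"commands": [[[0,0,0.0005,0],[0,0,0.0005,0],[0,0,0.0005,0],[0,0,0.0005,0],[0,0,0.0005,0]]], "gripper": 0.06}}

```text
t: 25.22
ee_pos: [490.0, -370.0, 213.4]
orientation: [2.096, 0.249, -2.096]
ft_force: [0.5, -0.6, 0.4]
width: 59.8
```

>>> {"name": "apply_moves", "arguments": {"commands": [[[0,0,0.03,0],[0,0,0.08,0],[0,0,0.13,0],[-0.05,0,0.15,0],[-0.09,0.02,0.15,0],[-0.11,0.04,0.15,0],[-0.11,0.04,0.15,0]]]}}

```text
t: 26.1
ee_pos: [378.8, -329.1, 363.6]
orientation: [2.096, 0.25, -2.097]
ft_force: [0.3, -0.8, -0.4]
width: 60.0
```

Run:
```python
from h import *
for n,(y0,y1,x0,x1) in dict(top=(140,290,200,440),side=(130,280,220,420)).items():
    d=cam(n);cv2.imwrite(f"pics/w_{n}.png",cv2.resize(d["color"][y0:y1,x0:x1,::-1],None,fx=3.3,fy=3.3,interpolation=2))
    for l in ("jaw","wedge_grip","wedge","board_grip"): print(n,l,[(np.round(r["position"]).tolist(),round(r["conf"],2)) for r in models.place_of(n,l)][:4])
```

```text
top jaw [([598.0, 32.0, 20.0], 0.74)]
top wedge_grip [([577.0, -555.0, 44.0], 0.86), ([488.0, -372.0, 46.0], 0.71)]
top wedge [([521.0, -546.0, 1.0], 0.61), ([550.0, -357.0, 6.0], 0.56)]
top board_grip [([574.0, 99.0, 39.0], 0.89), ([548.0, -355.0, 5.0], 0.53)]
side jaw [([598.0, 30.0, 19.0], 0.45)]
side wedge_grip [([487.0, -377.0, 50.0], 0.53)]
side wedge [([542.0, -363.0, 5.0], 0.63), ([521.0, -545.0, 1.0], 0.61)]
side board_grip [([488.0, 529.0, 26.0], 0.97), ([576.0, 106.0, 39.0], 0.79), ([709.0, -304.0, -0.0], 0.56), ([545.0, -363.0, 4.0], 0.41)]
```

View pics/w_side.png

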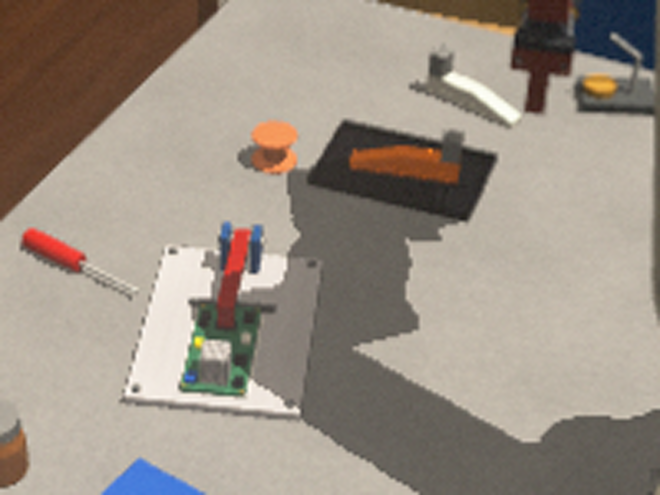

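View pics/w_top.png

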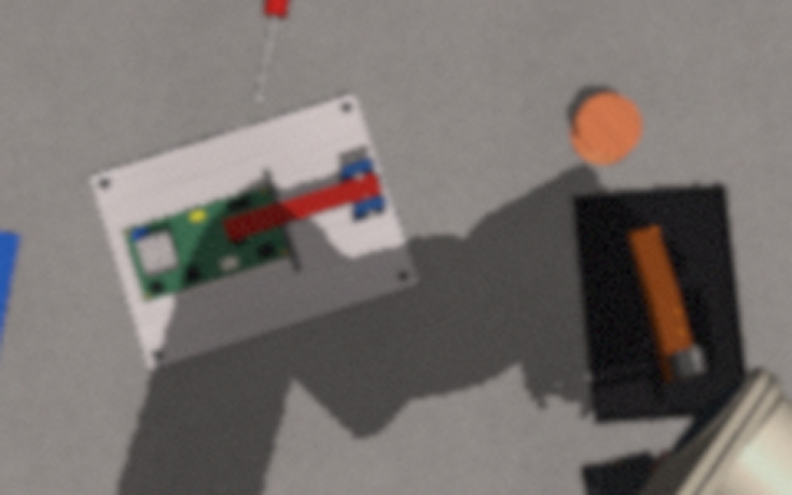

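```bash
python3 -c "
from h import *
print(workorder.close_job(), readout.get_obs()['t'])"
```

```text
the job is handed in; nothing more can be done
the job is handed in; nothing more can be done
```

The job is done and handed in at about 26 s of the 69 s. No verdict came back, and I read neither the clamp joint nor the contact forces, so those are judged from the pictures only.

- **Wedge in:** I pushed the wedge under the roller with about 15 N and let go. The jaw point then read about 30 mm higher than when closed, so the wedge was holding the arm by itself.
- **Board home:** I slid the board in until it met the stop at about 12–14 N. My own pixel measurement puts the heat sink about 1.5 mm off centre at fixture y ≈ 108 mm, with the board within about 0.02 rad of square. The networks disagreed: the top camera gave y ≈ 106 mm and the side camera 112 mm. Both are inside the limits, and 110 mm is nominal.
- **Wedge out:** After I drew the wedge out, the jaw read about 20 mm above the bench, which fits the arm resting on the board. The board did not visibly shift.
- **Wedge back in the tray:** It was lowered until the floor pushed back with about 10 N, then released. It looks flat, with its middle less than 15 mm from the tray's middle.
- **At the end:** The gripper is clear of everything, and the jar, spool and screwdriver were not touched.

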